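Unclip a battery pack from its charging dock

ROBOT

A 6-joint arm with a two-finger parallel gripper is mounted at the origin on a cart in front of the work surface, level with it; the furniture and walls round the work are solid. World frame = base frame: x ahead of the robot, y to its left, z up, the work surface at z = 0. Lengths are in mm, angles in rad, forces in N, time in s.
With the tool pointing down it reaches from about 325 to 875 mm from the base axis. Payload 4.4 kg.
Tool frame: the origin (TCP) lies on the centre line of the jaws, within the pads' length; the fingertips stand ahead of it and the grasp point (between the pads) lies 6 mm ahead of it (ctrl.tcp_to_tips is the z of the fingertips in the tool frame, in mm); z points along the fingers, y is the direction in which the jaws open and shut (so a half turn about z gives the same grasp; the last joint's range is limited). The gripper opens to 85 mm and grips with 20 to 120 N. Pads are 22 mm wide; open, the fingers measure 114 mm over their backs; the gripper's body (76 mm by 85 mm) begins 54 mm behind the grasp point. The pads swing forward as they close: fully open they stand 13 mm farther back than shut.
Start: joints at [-1.286, 0.207, 1.542, -0, 1.393, -0.15], TCP at [242.195, -521.507, 256.282] pointing down, gripper open.
Joint ranges: [-2.73, 2.73], [-0.86, 2.22], [0.23, 2.46], [-1.11, 4.25], [0.08, 2.63], [-2.82, 2.82]. Speed limits (rad/s): [2.79, 2.79, 3.14, 3.14, 3.14, 3.14].

INTERFACE

Orientations are given as a 3x3 rotation matrix whose columns are the frame's x, y, z axes.
In Python, from plant import ctrl, sensors, optics gives the robot as it stands. Calls block until the motion is done:
- ctrl.move_ptp(position, orientation): joint-space move of the TCP to a pose.
- ctrl.move_l(position, rot=None, vel=150, threshold=None): straight line of the TCP; rot=None keeps the orientation; vel is the mean speed in mm/s. With threshold (N) it stops when the force on the tool has changed by that much, and returns True; else False.
- ctrl.set_joints(angles): joint-space move.
- ctrl.gripper_to(opening, force=None): finger opening in mm; force is the grip in N (None keeps the last); returns when the fingers have stopped.
- ctrl.hold(seconds).
- ctrl.solve_ik(position, orientation): joint angles nearest the present ones, or None.
- sensors.read_state(): the state.
- optics.grab_frame(name): name is "scene" or "top" or "wrist"; returns (picture, depth): 384x512x3 uint8, red, green, blue; 384x512 float32, mm along the optical axis (not along the pixel's ray), 0 where there is no reading.
- optics.camera_params(name): a dict with "mtx" (3x3 intrinsics, pixels), "k1" (the pictures are not rectified: a ray, as slopes to the right and down, at radius r is drawn at 1 + k1 r^2 times it, then the intrinsics apply), "R" (3x3) and "t" (3): a world point X has camera coordinates R X + t; the wrist camera has in their place "T_tool_cam" (4x4, takes a point from camera to tool coordinates, whose origin is the TCP and whose axes are the flange's). Camera axes: x right, y down, z forward; pixel columns grow to the right and rows downward; lengths in mm; the calibration is good to about 2 mm. A picture is of the moment at which its call begins: read the wrist's pose just before it. camera_params takes no time and is no camera call.
A pose or a line that the arm cannot do raises ctrl.MotionError and nothing moves.
- ctrl.finish_job(): hands the job in, once; it reports no verdict.
The state is a dict: "t": time; "q": joint angles; "qvel": joint speeds; "tau": joint torques, N m; "eef_pos": TCP position; "eef_rot": TCP orientation; "force": force on the tool from outside, world axes, zero at the start; "wrist_torque": the same for the moment, N m; "grip_width": finger opening in mm.
Only numpy, scipy, OpenCV 4.12 (cv2) and the standard library are available. Lean on these libraries where they do the work, as an engineer would, in place of code of your own. Each camera call takes 0.05 s, during which the arm holds its last target. There are 200 camera calls.

TASK

Take the battery pack out of its charging dock and set it down flat, button up, inside the white tray. Press the blue release button on its top and keep it held down while you push the pack by its rib along the rails towards the open end, until it is past both catches and clear of the rails; only then lift it. Be gentle: do not press or pull harder than the latch needs, never force the catches, do not drop the pack, and leave the bottle, timer and marker where they stand.

Things in the scene. Friction and masses are not known exactly. Their poses are not given: they have to be found in the camera images.
- dock: Grey and white charging dock of slick plastic, fixed to the bench, 180 x 72 mm. Origin: on the bench (z = 0) below the centre of the seated pack. The pack slides out level along the dock's own -x axis; y across, z up. The flat bed on which it slides is 12 mm above the bench, 72 mm wide, from x = -118 to +42 mm, with a 4.5 mm end lip at x = -111 to -117; a contact block 46 mm high closes x = 42 to 62.
- rail_end (a point): Point on the dock's bed, 12 mm above the bench, mid-width at the open end of the rails, 5 mm to the dock's -x side of its origin. Side walls (outer faces y = +-33 mm, 39 mm above the bench) run from here 50 mm towards +x; lips in them hold the pack's feet down until it has slid 43 mm out. Beyond, towards -x, the bed is open on both sides.
- catch (a point): Mid-width between the first pair of steel catches inside the walls (dock x = +18.5 mm, 35 mm above the bench); the second pair is 19 mm further to -x. The button's wings are hooked behind the first pair at home (about 2 mm of play), and hook behind the second after about 20 mm if the button is let up. Both are passed after 31 mm of sliding. More than 18 N of the wings against the catches damages them.
- pack_center (a point): Centre (half-way up) of the loose black battery pack with yellow band: 80 mm along x, 40 mm across y, 36 mm high, about 0.2 kg, axes along the dock's. Home: above the dock's origin, 30 mm over the bench. Grasp its plain sides between x = -38 and +4 mm; feet (5.5 mm high) and the button's wings stand out to y = +-26 mm further to +x.
- pack_rib (a point): Centre of the +x face of the black rib across the pack's top: push here to slide the pack to -x. Rib 8 mm thick, 32 mm wide, 16 mm high above the pack's top face. This point is 26 mm to the -x side of pack_center and 26 mm above it (8 mm above the pack's top face).
- pack_button: Blue release button on the pack's top, 36 (x) by 30 mm (y). Origin: centre of its top face, 25 mm above pack_center at rest (55 mm above the bench at home, 7 mm proud of the pack) and 3.5 mm to its -x side. Goes 4 mm straight down on a spring: 4 N to start, 2 N per mm, 12 N at its stop. Catches free from 2.5 mm (9 N) on; let up, it springs back. Over 20 N on it, pressing and rubbing together, breaks it.
- tray: White open tray fixed to the bench, 150 mm along its x, 130 mm along its y, walls 18 mm high and 4 mm thick. Origin: centre of its underside on the bench; inner floor 4 mm above the bench.
- bottle: Small bottle standing near the dock, 43 mm wide, 86 mm high; origin at the centre of its underside. Leave it alone.
- timer: White lab timer lying near the dock, 64 x 66 x 19 mm; origin at the centre of its underside. Leave it alone.
- marker: Black marker pen lying near the tray, 15 x 129 x 15 mm, long along its y; origin at the centre of its underside. Leave it alone.
There are look-alikes about, which are no part of the job. What is shaped like the part that bears pack_center but turquoise is not meant.

How it is judged:
By the outcome, as a careful person would: the job done as asked, in the order asked, and still so for the second after the job is handed in, with the robot touching nothing.
It also fails if it takes over 69 s, if anything falls off the work surface, if the arm or the gripper's body presses on something with over 40 N, if the wrist force passes 120 N, or if a joint passes its speed limit or range.

## Working session

There is one attempt and no reset: what is moved stays moved. The work goes in short steps, each a Python script; the robot and the scene stay as the last script left them, time stands still between calls to the robot, and variables do not carry over. Pictures are saved under pics/ and viewed, about 8 in all and at most 12, crops included, and the job is handed in when it is done.

```bash
ls; mkdir -p pics; cat > h.py <<'E'
import numpy as np, cv2
from plant import ctrl, sensors, optics
def grab(n):
    s=sensors.read_state(); im,d=optics.grab_frame(n); p=optics.camera_params(n)
    if 'R' in p: R,t=np.array(p['R']),np.array(p['t'])
    else:
        T=np.array(p['T_tool_cam']); W=np.eye(4); W[:3,:3]=s['eef_rot']; W[:3,3]=s['eef_pos']
        C=np.linalg.inv(W@T); R,t=C[:3,:3],C[:3,3]
    return dict(im=im,d=d,R=R,t=t,K=np.array(p['mtx']),k1=p['k1'])
def rays(v,uv):
    uv=np.array(uv,float).reshape(-1,1,2)
    n=cv2.undistortPoints(uv,v['K'],np.array([v['k1'],0,0,0,0.]))[:,0]
    return np.c_[n,np.ones(len(n))]
def onplane(v,uv,z):
    r=rays(v,uv)@v['R']; c=-v['R'].T@v['t']
    return c+r*((z-c[2])/r[:,2])[:,None]
def cloud(v):
    H,W=v['d'].shape; u,w=np.meshgrid(np.arange(W),np.arange(H))
    r=rays(v,np.c_[u.ravel(),w.ravel()])*v['d'].reshape(-1,1)
    return ((r-v['t'])@v['R']).reshape(H,W,3)
def proj(v,X):
    return cv2.projectPoints(np.array(X,float).reshape(-1,1,3),cv2.Rodrigues(v['R'])[0],v['t'],v['K'],np.array([v['k1'],0,0,0,0.]))[0][:,0]
def save(im,name,s=1): cv2.imwrite('pics/'+name,cv2.resize(im[:,:,::-1],None,fx=s,fy=s,interpolation=cv2.INTER_CUBIC))
def down(yaw):  # tool x axis at yaw, z down
    c,s=np.cos(yaw),np.sin(yaw); return np.array([[c,s,0],[s,-c,0],[0,0,-1.]])
E
python3 - <<'E'
from h import *
import pickle
a=grab('top');b=grab('scene'); pickle.dump((a,b),open('v.pkl','wb'))
save(a['im'],'top.png',1.5);save(b['im'],'scene.png',1.5)
s=sensors.read_state();print(s['t'],s['eef_rot'],s['force'],ctrl.tcp_to_tips,optics.camera_params('wrist')['T_tool_cam'])
E
```

```text
pics
0.1 [[ 9.06965123e-01  4.21205270e-01 -6.21625398e-04]
 [ 4.21205632e-01 -9.06962925e-01  2.01722510e-03]
 [ 2.85874655e-04 -2.09138493e-03 -9.99997772e-01]] [-0.12920864 -0.10348109  0.29001054] 25.0 [[ 2.16550152e-05 -9.46640468e-01 -3.22291520e-01  8.20917002e+01]
 [ 9.99999571e-01  3.18842415e-04 -8.69318954e-04  1.59226699e-01]
 [ 9.25692708e-04 -3.22291363e-01  9.46640069e-01 -1.16655204e+02]
 [ 0.00000000e+00  0.00000000e+00  0.00000000e+00  1.00000000e+00]]
```

View pics/top.png

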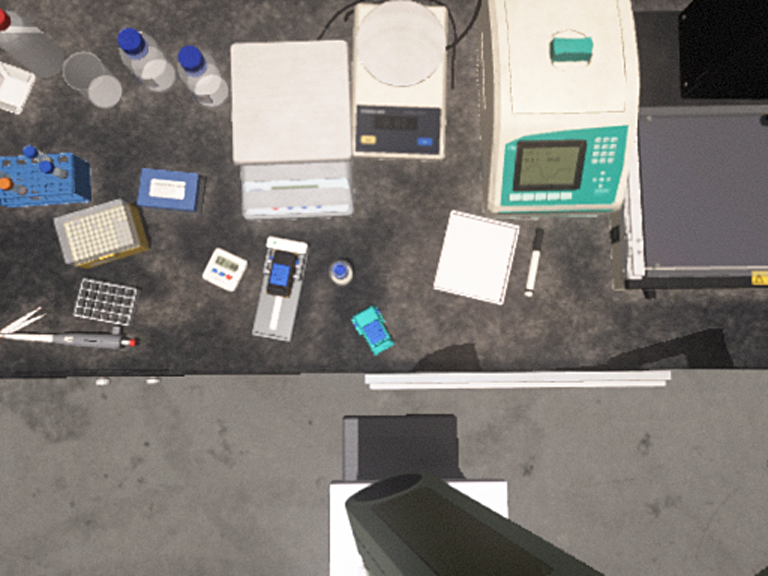

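View pics/scene.png

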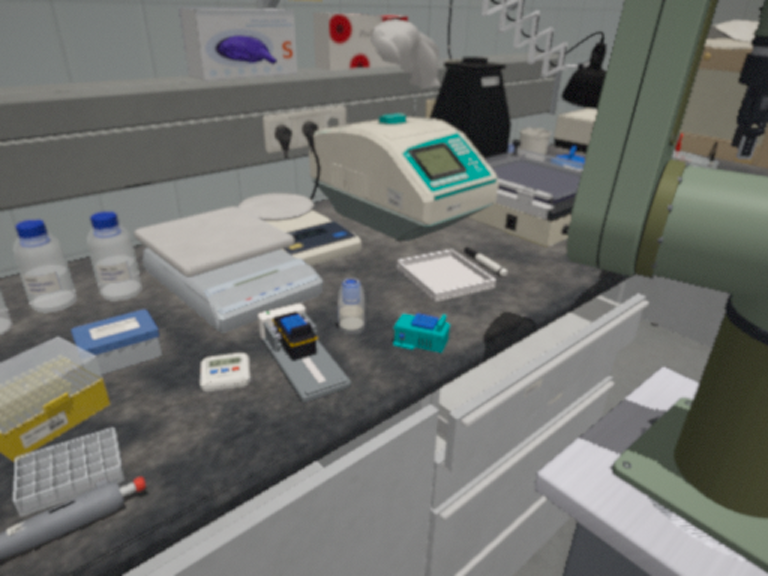

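The top view (1.5x) shows the dock at about (280,285), with its contact block uppermost and the open end towards the robot. The black pack with the blue button is at (281,273), the bottle at (341,271), the timer at (225,269), the tray at (477,257) and the marker at (534,262). There are two pack-like things. The black and yellow one in the dock at (281,273) is the one meant, and the turquoise one at (374,330) is the look-alike.

```bash
python3 - <<'E'
from h import *
import pickle
a,b=pickle.load(open('v.pkl','rb'))
P=cloud(a); hsv=cv2.cvtColor(a['im'],cv2.COLOR_RGB2HSV)
def comp(m,box):
    z=np.zeros(m.shape,np.uint8);x0,y0,x1,y1=box;z[y0:y1,x0:x1]=m[y0:y1,x0:x1]
    cs=cv2.findContours(z,cv2.RETR_EXTERNAL,cv2.CHAIN_APPROX_NONE)[0];return max(cs,key=cv2.contourArea)
blue=cv2.inRange(hsv,(100,120,90),(125,255,255))
c=comp(blue,(170,150,205,210));r=cv2.minAreaRect(onplane(a,c[:,0],55)[:,:2].astype(np.float32));print('button',r)
u,v=c[:,0].mean(0).astype(int);print(P[v,u])
c=comp(blue,(215,165,240,195));print('bottle',cv2.minAreaRect(onplane(a,c[:,0],86)[:,:2].astype(np.float32)))
w=cv2.inRange(hsv,(0,0,185),(180,40,255))
c=comp(w,(280,130,350,210));r=cv2.minAreaRect(onplane(a,c[:,0],18)[:,:2].astype(np.float32));print('tray',r,cv2.boxPoints(r))
c=comp(w,(130,160,168,200));print('timer',cv2.minAreaRect(onplane(a,c[:,0],19)[:,:2].astype(np.float32)))
g=((P[:,:,2]>7)&(P[:,:,2]<70)).astype(np.uint8)
c=comp(g,(165,150,212,235));Q=P[c[:,0,1],c[:,0,0]];r=cv2.minAreaRect(Q[:,:2].astype(np.float32));print('dock',r,cv2.boxPoints(r))
save(a['im'][145:240,130:250],'c1.png',6)
E
```

```text
button ((522.3084716796875, 242.62083435058594), (30.875879287719727, 36.63406753540039), 76.54107666015625)
[524.37835457 243.4429255   51.45272016]
bottle ((527.2883911132812, 135.17034912109375), (15.479776382446289, 15.631760597229004), 89.76625061035156)
tray ((556.0016479492188, -113.61334228515625), (131.3909149169922, 152.04183959960938), 75.84722137451172) [[ 466.2251   -158.72702 ]
 [ 613.652    -195.90251 ]
 [ 645.7782    -68.499664]
 [ 498.35132   -31.324173]]
timer ((536.1854858398438, 348.37139892578125), (65.32462310791016, 62.03629684448242), 62.896446228027344)
dock ((497.6446533203125, 247.59371948242188), (74.85029602050781, 179.79759216308594), 78.90424346923828) [[402.22388 228.16913]
 [578.6605  193.5672 ]
 [593.0654  267.0183 ]
 [416.62878 301.62024]]
```

View pics/c1.png

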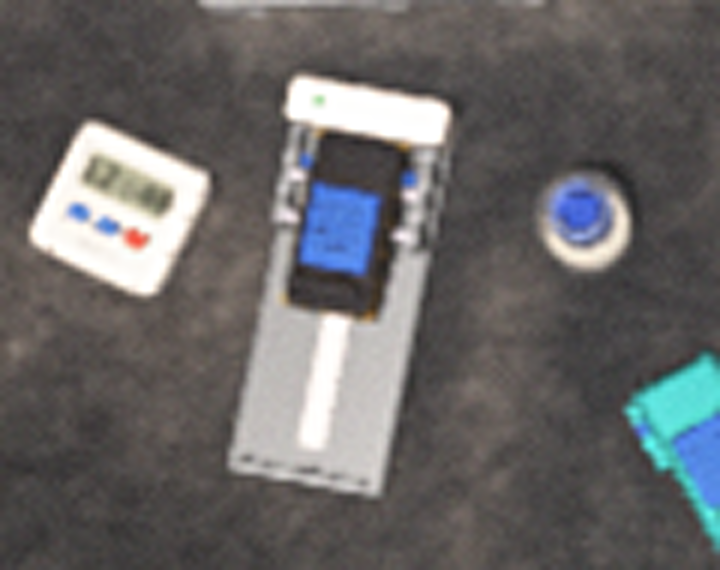

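The dock fits from two measurements that agree: the button gives origin ≈ (525.7, 241.8) and the outline gives (525, 241.8), with x axis yaw ≈ -12 to -13.5°. Next I move above it for a close look.

```bash
python3 - <<'E'
from h import *
import pickle
R=down(np.radians(-13))
ctrl.gripper_to(0)
ctrl.move_ptp([400,-50,330],R)
ctrl.move_ptp([520,243,210],R)
s=sensors.read_state();print(s['t'],s['q'],s['eef_pos'],s['grip_width'])
v=grab('wrist');pickle.dump(v,open('w.pkl','wb'))
save(v['im'],'w1.png',1.5)
P=cloud(v);hsv=cv2.cvtColor(v['im'],cv2.COLOR_RGB2HSV)
blue=cv2.inRange(hsv,(100,120,70),(125,255,255))
cs=sorted(cv2.findContours(blue,cv2.RETR_EXTERNAL,cv2.CHAIN_APPROX_NONE)[0],key=cv2.contourArea)[-3:]
for c in cs:
    m=np.zeros(blue.shape,np.uint8);cv2.drawContours(m,[c],-1,1,-1);m=cv2.erode(m,np.ones((5,5)))>0
    print(cv2.contourArea(c),c[:,0].mean(0),'z',np.median(P[m][:,2]) if m.any() else None,cv2.minAreaRect(onplane(v,c[:,0],55)[:,:2].astype(np.float32)))
E
```

```text
3.9667 [ 2.84761641e-01  2.44719357e-01  1.59290554e+00 -7.12558770e-04
  1.30304267e+00  2.08376814e+00] [520.59833919 241.99657892 210.64233062] -0.2857549545724426
226.0 [361.0625   160.140625] z 82.4908452608176 ((516.3592529296875, 123.64051055908203), (17.38062286376953, 20.656583786010742), 57.1466064453125)
676.0 [402.82142857 226.19047619] z 42.27814011144898 ((428.76983642578125, 83.92671203613281), (38.66303634643555, 28.48822784423828), 28.376598358154297)
818.0 [249.67857143 179.04464286] z 54.17798962241564 ((523.080078125, 242.38587951660156), (28.340896606445312, 35.295711517333984), 77.75065612792969)
```

View pics/w1.png

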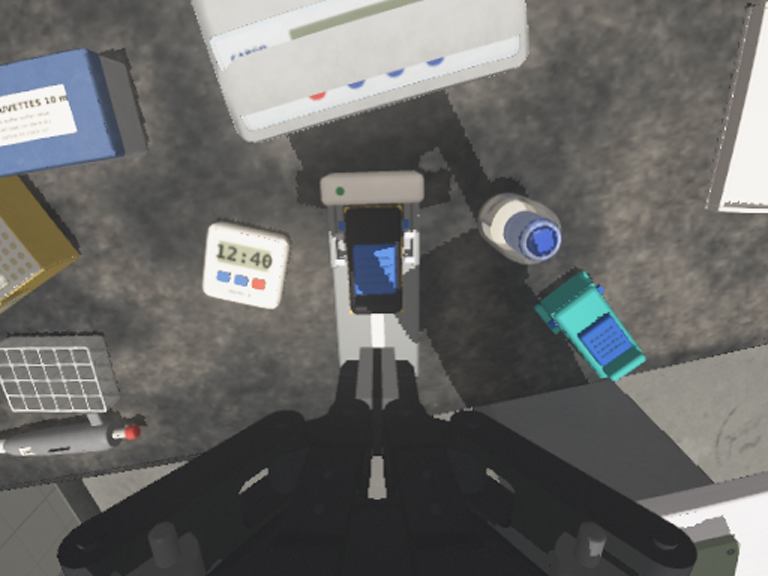

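The wrist view shows the seated pack, with the button at about (375,270) in the 1.5x picture and the rib just below it at (375,300). The contact block is at (372,188) and the bottle at (520,228). The path along the dock is free. Next come the yaw fit and a rib check.

```bash
python3 - <<'E'
from h import *
import pickle
v=pickle.load(open('w.pkl','rb'));P=cloud(v)
o=np.array([525.8,241.8]);y=np.radians(-13)
A=np.array([[np.cos(y),np.sin(y)],[-np.sin(y),np.cos(y)]])
L=(P[:,:,:2]-o)@A.T; Z=P[:,:,2]
def rep(n,m):
    m=cv2.morphologyEx(m.astype(np.uint8),cv2.MORPH_OPEN,np.ones((2,2)))>0
    q=L[m];print(n,len(q),cv2.minAreaRect(q.astype(np.float32)),'z',np.median(Z[m]),'pct',np.percentile(q,[2,98],axis=0).round(1).tolist())
box=lambda x0,x1,y0,y1:(L[:,:,0]>x0)&(L[:,:,0]<x1)&(L[:,:,1]>y0)&(L[:,:,1]<y1)&(v['d']>0)
rep('block',box(35,75,-50,50)&(Z>41)&(Z<52))
rep('rib',box(-45,-15,-30,30)&(Z>60)&(Z<70))
rep('bed',box(-80,60,-50,50)&(Z>6)&(Z<18))
rep('pack',box(-50,50,-23,23)&(Z>43)&(Z<70))
# edge slopes of the bed: y extreme per x bin
for lo in range(-50,-5,10):
    m=box(lo,lo+10,-50,50)&(Z>7); print(lo,np.percentile(L[m][:,1],[1,99]).round(1))
s=sensors.read_state();print(s['force'])
E
```

```text
block 1496 ((54.357765197753906, -1.2181396484375), (77.65483856201172, 45.30860137939453), 84.32996368408203) z 44.76023626870785 pct [[34.4, -32.6], [60.5, 33.8]]
rib 182 ((-41.522762298583984, -2.194917678833008), (29.430065155029297, 33.32636642456055), 2.2084875106811523) z 61.743294121988185 pct [[-56.0, -17.3], [-27.0, 12.4]]
bed 1697 ((-5.583137512207031, -1.4189414978027344), (165.23440551757812, 70.85646057128906), 1.9016128778457642) z 11.154677475732207 pct [[-80.4, -37.8], [27.3, 31.8]]
pack 2789 ((10.139961242675781, 0.4665985107421875), (47.60004425048828, 133.90643310546875), 89.77554321289062) z 47.6062328387727 pct [[-35.3, -20.7], [47.6, 18.2]]
-50 [-35.7  34. ]
-40 [-35.4  33.7]
-30 [-34.9  33.4]
-20 [-41.1  38.2]
-10 [-48.8  46.5]
[-0.71521089  0.53318878 -0.16195543]
```

```bash
cat >> h.py <<'E'
Y=np.radians(-13); O=np.array([525.7,241.4]); RD=down(Y)
ex=np.array([np.cos(Y),np.sin(Y)]); ey=np.array([-np.sin(Y),np.cos(Y)])
def W(x,y,z): return np.r_[O+x*ex+y*ey,z]
def loc():
    s=sensors.read_state(); d=s['eef_pos'][:2]-O; f=np.array(s['force'])
    return np.round([s['t'],d@ex,d@ey,s['eef_pos'][2],f[:2]@ex,f[:2]@ey,f[2]],2)
E
python3 - <<'E'
from h import *
ctrl.move_l(W(-11,0,115),RD,vel=120); ctrl.hold(.3); print(loc())
ctrl.move_l(W(-11,0,84.5),RD,vel=50,threshold=3); ctrl.hold(.3); print(loc())
r=ctrl.move_l(W(-20,0,84.5),vel=8,threshold=1.5);print(r,loc()); ctrl.hold(.2); print(loc())
E
```

```text
[  5.26 -10.64   0.25 115.67  -0.83   0.32  -0.79]
[  6.32 -10.78   0.11  84.85   0.36  -0.81   0.09]
True [ 7.090e+00 -1.688e+01 -4.000e-02  8.430e+01  1.280e+00  2.700e-01
  7.800e-01]
[  7.29 -16.91  -0.2   83.98   1.64   0.34   1.46]
```

```bash
python3 - <<'E'
from h import *
for x in (-17.5,-18.2):
    ctrl.move_l(W(x,0,84.5),vel=5); 
    L=[]
    for i in range(6): ctrl.hold(.05);L.append(loc())
    print(np.mean(L,0).round(2),np.std(L,0).round(2)[4:])
    if np.mean(L,0)[4]>4: break
v=grab('wrist');save(v['im'][130:330,140:360],'w2.png',3)
E
```

```text
[ 7.810e+00 -1.721e+01 -8.000e-02  8.438e+01  3.930e+00  3.200e-01
 -1.930e+00] [0.73 0.31 0.51]
[ 8.40e+00 -1.77e+01  1.00e-02  8.46e+01  5.60e+00 -9.00e-02 -2.81e+00] [0.51 0.34 0.35]
```

View pics/w2.png

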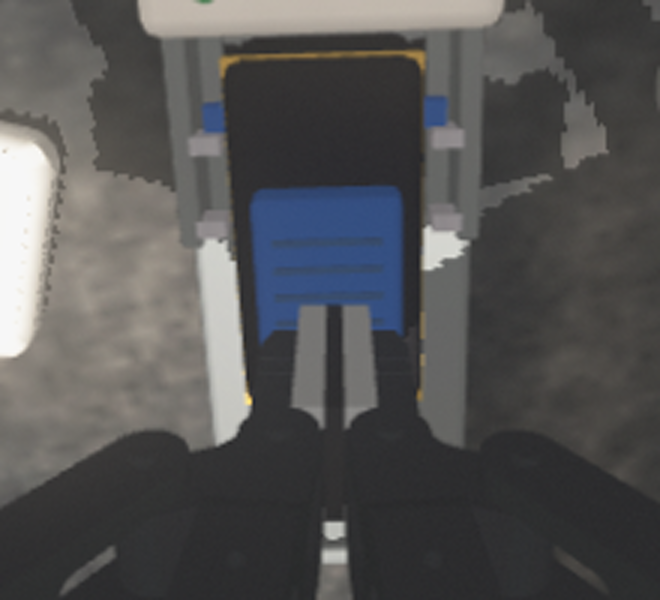

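The crop shows the closed tips at (335,330), centred on the button and against the rib. The wings at (213,115) and (435,110) sit behind the first catches. I now unload the rib and press the button by force.

```bash
cat >> h.py <<'E'
def avg(n=6):
    L=[]
    for i in range(n): ctrl.hold(.04);L.append(loc())
    return np.mean(L,0).round(2)
E
python3 - <<'E'
from h import *
ctrl.move_l(W(-16,0,84.5),vel=8);b=avg();print(b)
z=82.5
while z>73:
    ctrl.move_l(W(-16,0,z),vel=12);m=avg(5);print(z,m)
    if m[6]-b[6]>10.0: break
    z-=.7 if m[6]-b[6]<8 else .4
E
```

```text
[ 9.140e+00 -1.665e+01 -9.000e-02  8.431e+01  4.500e-01  1.000e-02
 -1.100e-01]
82.5 [ 9.690e+00 -1.607e+01 -1.000e-02  8.246e+01 -3.400e-01  5.000e-02
  1.600e-01]
81.8 [ 1.015e+01 -1.600e+01 -1.000e-02  8.179e+01  2.200e-01  4.100e-01
 -3.000e-02]
81.1 [ 10.61 -16.01  -0.    81.08  -0.23   0.27   0.13]
80.39999999999999 [ 1.107e+01 -1.600e+01 -1.000e-02  8.038e+01  4.000e-01 -4.200e-01
  1.600e-01]
79.69999999999999 [ 11.52 -15.86   0.1   80.09  -1.15  -0.72   4.09]
78.99999999999999 [ 11.98 -15.85   0.09  79.35  -1.23  -0.64   5.3 ]
78.29999999999998 [ 12.44 -15.85   0.11  78.83  -1.49  -1.14   6.73]
77.59999999999998 [ 12.9  -15.85   0.11  78.29  -2.35  -1.29   7.31]
76.89999999999998 [ 13.36 -15.83   0.12  77.78  -2.41  -1.54   8.32]
76.49999999999997 [ 13.82 -15.84   0.12  77.48  -2.61  -1.31   9.19]
76.09999999999997 [ 14.28 -15.84   0.13  77.18  -2.76  -2.05   9.68]
75.69999999999996 [ 14.73 -15.83   0.13  76.9   -3.    -2.24  10.34]
```

```bash
python3 - <<'E'
from h import *
zc=75.7;x=-16
while x>-24:
    x-=1.0
    ctrl.move_l(W(x,0,zc),vel=8);m=avg(4);print(x,round(zc,2),m)
    if m[4]>13 or m[6]>15 or m[3]>77.4: print('stop');break
    zc-=np.clip(m[3]-76.85,-.3,.3)*.7
E
```

```text
-17.0 75.7 [ 15.2  -15.91   0.14  77.16  -2.07  -2.34   9.66]
-18.0 75.49 [ 15.64 -15.98   0.15  77.27   0.36  -3.53   9.25]
-19.0 75.28 [ 16.08 -16.19   0.33  77.39   1.82  -2.89   9.18]
-20.0 75.07 [ 16.52 -16.66   0.66  77.44   2.22  -2.16   9.17]
stop
```

```bash
python3 - <<'E'
from h import *
ctrl.move_l(W(-20,-.6,74.3),vel=8);print(avg(4));ctrl.hold(.4);print(avg(4))
s=sensors.read_state();print(np.round(s['wrist_torque'],2),np.round(s['eef_rot'],4),np.round(RD,4),np.round(s['qvel'],4))
E
```

```text
[ 16.96 -16.65   0.6   76.97   2.01  -1.12   9.56]
[ 17.53 -16.64   0.6   76.98   2.12  -0.75  10.22]
[-0.2  -0.24  0.05] [[ 9.744e-01 -2.248e-01  7.000e-03]
 [-2.249e-01 -9.744e-01  6.000e-04]
 [ 6.700e-03 -2.200e-03 -1.000e+00]] [[ 0.9744 -0.225   0.    ]
 [-0.225  -0.9744  0.    ]
 [ 0.      0.     -1.    ]] [-0.0001 -0.0007 -0.0003  0.0002 -0.0001 -0.0029]
```

```bash
python3 - <<'E'
from h import *
zc=74.2;x=-20;yc=-.6
while x>-34:
    x-=.8
    ctrl.move_l(W(x,yc,zc),vel=8);m=avg(4);print(round(x,1),round(zc,2),m)
    if m[4]>10 or m[6]>14 or m[3]>77.5 or m[1]<-21: print('stop');break
    zc-=np.clip(m[3]-76.85,-.3,.3); yc-=np.clip(m[2],-.2,.2)
E
```

```text
-20.8 74.2 [ 17.94 -16.86   0.67  77.09   3.15  -1.12   9.97]
-21.6 73.96 [ 18.37 -17.27   0.71  77.06   3.56  -0.54   9.95]
-22.4 73.75 [ 18.8  -17.85   0.71  77.01   3.47  -0.39   9.52]
-23.2 73.59 [ 1.922e+01 -1.854e+01  6.800e-01  7.694e+01  2.780e+00 -3.000e-02
  9.820e+00]
-24.0 73.5 [ 19.64 -19.27   0.58  76.91   3.51   0.1   10.11]
-24.8 73.44 [ 2.006e+01 -2.003e+01  4.600e-01  7.689e+01  3.640e+00  2.000e-02
  1.038e+01]
-25.6 73.4 [ 20.47 -20.82   0.32  76.87   3.32   0.74   9.67]
-26.4 73.38 [ 20.89 -21.6    0.15  76.85   3.59   0.77  10.12]
stop
```

```bash
python3 - <<'E'
from h import *
zc=73.36;x=-26.4;yc=-1.6
while 1:
    x-=2
    ctrl.move_l(W(x,yc,zc),vel=14);m=avg(2);print(round(x,1),round(zc,2),m)
    if m[4]>9 or m[6]>14 or m[3]>77.5 or m[1]<-74: print('stop');break
    zc-=np.clip(m[3]-76.85,-.3,.3); yc-=np.clip(m[2],-.2,.2)
print(avg(4))
v=grab('wrist');save(v['im'][100:350,120:380],'w3.png',2.3)
E
```

```text
-28.4 73.36 [ 2.130e+01 -2.379e+01  3.800e-01  7.676e+01  2.880e+00 -5.000e-02
  1.016e+01]
-30.4 73.45 [ 21.68 -25.8    0.24  76.83   2.98  -0.54  10.69]
-32.4 73.47 [ 2.206e+01 -2.784e+01  6.000e-02  7.683e+01  3.880e+00  3.900e-01
  1.016e+01]
-34.4 73.49 [ 2.243e+01 -2.982e+01 -2.000e-02  7.684e+01  3.040e+00  3.200e-01
  1.003e+01]
-36.4 73.5 [ 2.280e+01 -3.184e+01 -1.000e-02  7.683e+01  3.360e+00  6.900e-01
  1.000e+01]
-38.4 73.52 [ 23.18 -33.86   0.    76.82   3.54   0.6   10.6 ]
-40.4 73.55 [ 2.356e+01 -3.586e+01 -1.000e-02  7.685e+01  2.690e+00  5.400e-01
  1.124e+01]
-42.4 73.55 [ 2.393e+01 -3.788e+01 -0.000e+00  7.682e+01  3.060e+00 -5.000e-02
  9.800e+00]
-44.4 73.58 [ 2.430e+01 -3.989e+01  3.000e-02  7.684e+01  3.410e+00  1.090e+00
  9.980e+00]
-46.4 73.59 [ 24.68 -41.9   -0.    76.85   2.98   0.4   10.4 ]
-48.4 73.59 [ 2.506e+01 -4.390e+01  2.000e-02  7.684e+01  2.970e+00  6.800e-01
  1.030e+01]
-50.4 73.6 [ 25.43 -45.89   0.    76.85   3.88   0.26  10.06]
-52.4 73.6 [ 25.8  -47.92   0.    76.82   3.52   1.02   9.68]
-54.4 73.63 [ 26.18 -49.92   0.    76.84   3.     1.
[... 474 characters left out ...]
01  2.000e-02  7.685e+01  3.010e+00  3.000e-02
  9.500e+00]
-68.4 73.68 [ 28.8  -63.94  -0.    76.84   3.19   0.2   10.69]
-70.4 73.69 [ 29.18 -65.96   0.    76.84   3.8    0.2   10.42]
-72.4 73.7 [ 29.56 -67.99   0.    76.82   3.14   0.3   10.86]
-74.4 73.73 [ 2.993e+01 -6.996e+01  2.000e-02  7.687e+01  3.280e+00 -1.600e-01
  1.024e+01]
-76.4 73.71 [ 3.030e+01 -7.199e+01 -2.000e-02  7.682e+01  3.280e+00  2.800e-01
  9.740e+00]
-78.4 73.74 [ 3.068e+01 -7.400e+01  2.000e-02  7.685e+01  3.390e+00  4.900e-01
  9.940e+00]
-80.4 73.74 [ 3.106e+01 -7.600e+01  1.000e-02  7.684e+01  2.490e+00  4.000e-01
  9.820e+00]
stop
[ 3.118e+01 -7.599e+01  2.000e-02  7.684e+01  3.810e+00  2.800e-01
  1.005e+01]
```

View pics/w3.png

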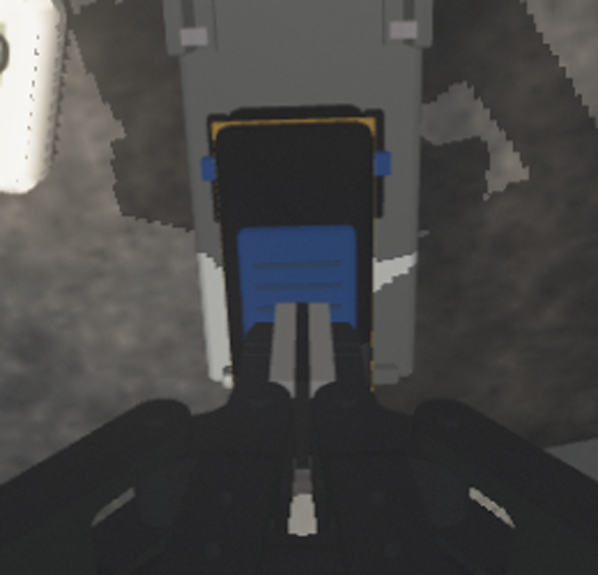

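The pack is fully out. Its rear band at (295,122) is well clear of the wall ends and catches at (190,35) and (405,30), and its wings are free. The pack centre is at dock x ≈ -61. I now unload, lift off and grasp the plain sides.

```bash
python3 - <<'E'
from h import *
ctrl.move_l(W(-77.2,-1.6,73.7),vel=10);print(avg(3))
ctrl.move_l(W(-76,-.5,80),vel=15);ctrl.move_l(W(-75,0,84),vel=20);print(avg(3))
ctrl.move_l(W(-70,0,125),RD,vel=100)
ctrl.gripper_to(62,force=30)
ctrl.move_l(W(-70,0,75),RD,vel=80);print(avg(3))
print(ctrl.move_l(W(-70,0,41),RD,vel=50,threshold=5));print(avg(3))
s=sensors.read_state();print(s['grip_width'])
v=grab('wrist');save(v['im'][100:350,120:380],'w4.png',2.3)
E
```

```text
[ 3.185e+01 -7.575e+01  5.000e-02  7.598e+01 -2.650e+00  3.300e-01
  1.338e+01]
[ 32.92 -75.24  -0.22  83.68   0.34   0.14   0.26]
[ 3.499e+01 -6.947e+01  3.500e-01  7.558e+01  1.300e-01  6.000e-02
 -4.000e-02]
False
[ 3.595e+01 -6.967e+01  2.200e-01  4.134e+01  6.000e-02 -3.000e-02
  5.100e-01]
62.06528975142804
```

View pics/w4.png

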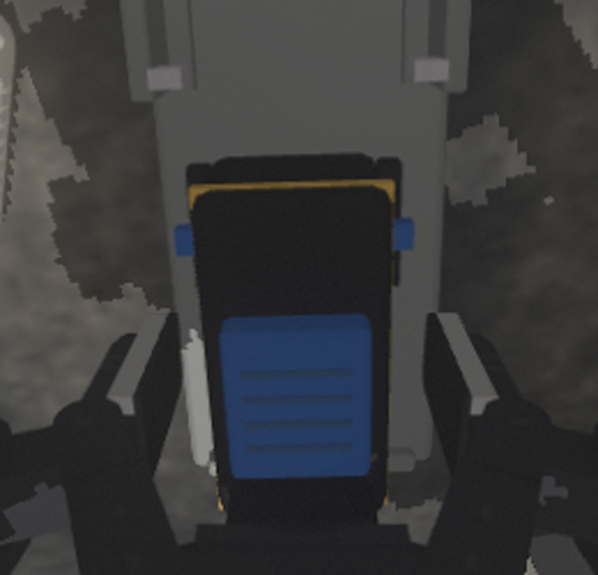

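The pads at (150,360) and (455,360) straddle the pack's plain sides evenly. The wings at (185,240) and (403,235) are ahead of the pads, and the button is up. I close and lift.

```bash
python3 - <<'E'
from h import *
ctrl.gripper_to(36,force=30);s=sensors.read_state();print(s['grip_width'],avg(3))
ctrl.move_l(W(-70,0,60),RD,vel=40);print(avg(3),sensors.read_state()['grip_width'])
ctrl.move_l(W(-70,0,160),RD,vel=120)
# tray: centre, x yaw -14.15deg; pack centre = TCP +9*ex
T=np.array([556.,-113.6]); yt=np.radians(-14.15)
R=down(yt); p=T-9*np.array([np.cos(yt),np.sin(yt)])
ctrl.move_l(np.r_[W(-70,-150,0)[:2],200],RD,vel=150)
ctrl.move_ptp(np.r_[p,150],R);ctrl.hold(.4)
s=sensors.read_state();print(s['t'],s['eef_pos'],p,s['grip_width'],s['force'])
v=grab('wrist');save(v['im'],'w5.png',1.5)
E
```

```text
39.74531542548485 [ 36.45 -69.61   0.26  41.49  -0.16   0.1    3.36]
[ 37.2  -70.19  -0.14  59.84   0.11   0.23  -1.69] 39.93090533261794
40.825 [ 547.31830025 -110.74477996  150.36564376] [ 547.27306853 -111.39984837] 39.70365971530792 [-0.26330715  0.14987807 -2.48147925]
```

View pics/w5.png

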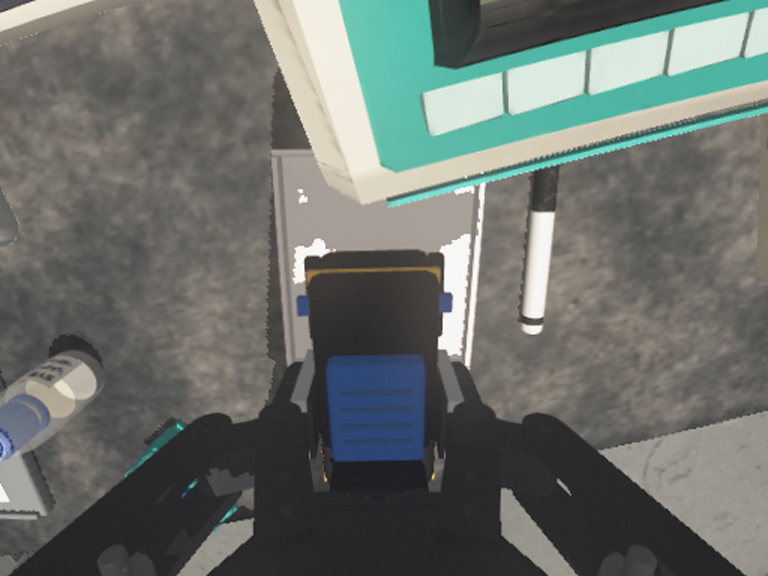

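The held pack is level and over the tray, with the button up at (377,405). The tray is at (275–480, 150–365) and the marker at (538,250). The cycler's corner at (360,190) overhangs the far end of the tray, so I check its clearance first.

```bash
python3 - <<'E'
from h import *
v=grab('wrist');P=cloud(v);m=(v['d']>0)&(P[:,:,2]>40)
m[230:,:]=0; m[160:,190:310]=0
q=P[m]; q=q[(q[:,1]<0)&(q[:,1]>-220)]
for lo in range(40,320,40):
    k=q[(q[:,2]>=lo)&(q[:,2]<lo+40)]
    if len(k)>5: print(lo,len(k),'xmin',np.percentile(k[:,0],1),'y',np.percentile(k[:,1],[1,99]))
yt=np.radians(-14.15);e=np.array([np.cos(yt),np.sin(yt)]);
f=P[:,:,:2]-np.array([556,-113.6]);a=f@e;b=f@np.array([-e[1],e[0]])
for n,c in(('left',1),('right',-1)):
    k=(v['d']>0)&(P[:,:,2]>13)&(P[:,:,2]<23)&(a<40)&(a>-60)&(c*b>50)&(c*b<80);print(n,k.sum(),np.percentile(b[k],[2,50,98]) if k.any() else 0)
E
```

```text
80 11 xmin 610.7439030088887 y [-204.92833684 -187.54095135]
120 14329 xmin 611.088589093089 y [-218.64201401 -113.99822319]
160 17385 xmin 630.7555146152393 y [-217.50687936 -114.67875592]
left 462 [59.55010717 61.14690138 63.56986292]
right 461 [-65.47353519 -62.99768388 -61.38121493]
```

```bash
python3 - <<'E'
from h import *
yt=np.radians(-14.15);R=down(yt);e=np.array([np.cos(yt),np.sin(yt)]);n=np.array([-e[1],e[0]])
p=np.array([556.,-113.6])-(9+22)*e+7*n
ctrl.move_l(np.r_[p,150],R,vel=80)
print(ctrl.move_l(np.r_[p,50],R,vel=80,threshold=8)); ctrl.hold(.3)
s=sensors.read_state();print(s['t'],s['eef_pos']-np.r_[p,50],s['force'])
r=ctrl.move_l(np.r_[p,31.5],R,vel=15,threshold=2.5);ctrl.hold(.2)
s=sensors.read_state();print(r,s['t'],s['eef_pos'],s['force'],s['grip_width'])
E
```

```text
False
43.0667 [ 0.19359417 -0.04184846  0.29833774] [-0.0257315  -0.33762755 -1.82146286]
True 44.2667 [527.46997736 -99.17566094  33.43937296] [ 0.01162033 -0.23661861  4.75951842] 39.56924765971462
```

Contact came at z = 33.4, which is the expected height on the tray floor. I release, withdraw and look.

```bash
python3 - <<'E'
from h import *
s=sensors.read_state();p=s['eef_pos'];R=down(np.radians(-14.15))
ctrl.gripper_to(56);print(sensors.read_state()['force'])
ctrl.move_l(np.r_[p[:2],120],R,vel=80)
ctrl.move_l(np.r_[p[:2]-[70,0],190],R,vel=150);ctrl.hold(.3)
s=sensors.read_state();print(s['t'],s['force'])
v=grab('wrist');P=cloud(v)
save(v['im'],'w6.png',1.5)
hsv=cv2.cvtColor(v['im'],cv2.COLOR_RGB2HSV)
e=np.array([np.cos(np.radians(-14.15)),np.sin(np.radians(-14.15))]);f=P[:,:,:2]-np.array([556,-113.6]);a=f@e;b=f@np.array([-e[1],e[0]])
k=(cv2.inRange(hsv,(100,120,60),(125,255,255))>0)&(abs(a)<70)&(abs(b)<50)&(P[:,:,2]>30)
print('button tray-xy,z',np.median(a[k]),np.median(b[k]),np.percentile(P[:,:,2][k],[10,50,90]))
t=grab('top');save(t['im'][130:250,120:380],'t2.png',3)
E
```

```text
[ 0.44858247  0.07357212 -0.18862543]
46.9333 [-0.42649788  0.60663289  0.28084108]
button tray-xy,z -33.352026697437395 6.436307252288931 [45.15803465 46.02973879 46.9291395 ]
```

View pics/w6.png

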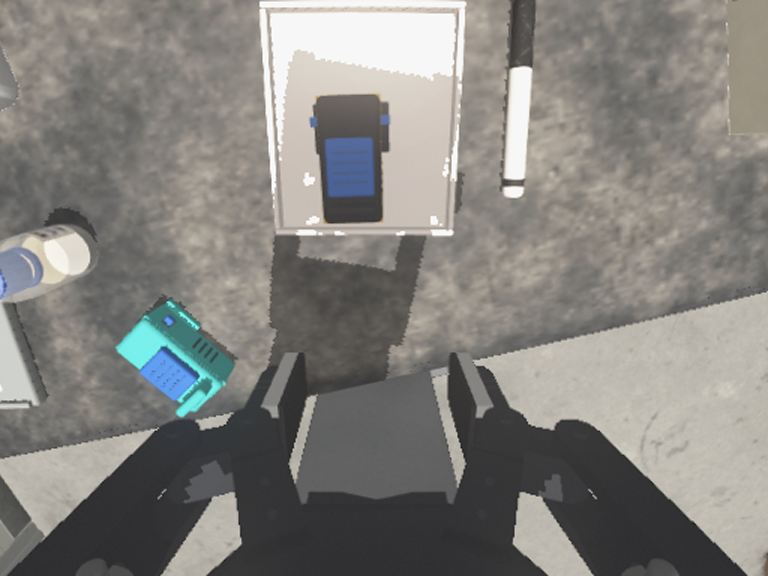

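View pics/t2.png

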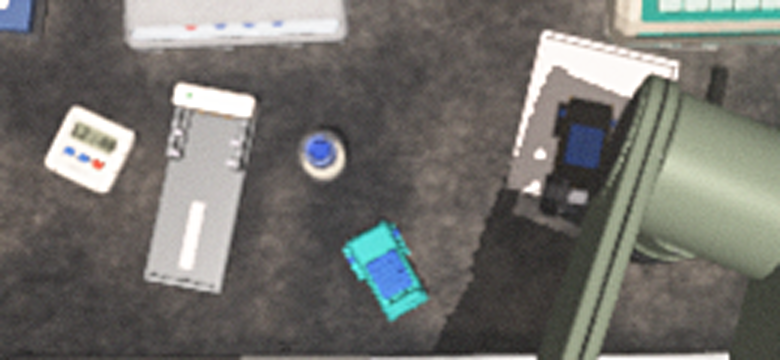

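Both pictures show the pack flat inside the tray, button up, at (350,160) in the wrist view. The timer, bottle and marker stand where they were, and the dock is empty. Button height is 46 mm against the 47 mm expected. I hand in.

```bash
python3 -c "
from h import *
ctrl.finish_job();print(sensors.read_state()['t'])"
```

```text
the job is handed in; nothing more can be done
the job is handed in; nothing more can be done
```

The battery pack is out of its dock and lies flat, button up, inside the white tray. The job was handed in at about 47 s of the 69 s allowed.

**Slide:** I held the button about 3.3 mm down at roughly 10 N and pushed the rib at about 3–4 N. It went about 60 mm along the rails, past both catches and clear of the walls. Only then did I release the button, grasp the plain sides at 30 N and lift.

**Forces:** The highest force I measured on the button was 13.4 N, briefly while unloading before the release. Before pressing, I touched the rib at about 5.6 N to find it, with the button still up. Both are below the limits of 20 N on the button and 18 N on the catches.

**Last checks:**
- The tool felt the tray floor at the expected height, with about 5 N at contact.
- The button top stands at 46 mm against 47 mm expected, and level.
- The gripper is clear of everything, and the bottle, timer and marker look undisturbed.

**Disagreement:** The wrist depth puts the pack about 8 mm nearer the tray's near wall than I intended. I placed it 22 mm off centre on purpose, to keep the gripper away from the overhanging machine. The wrist picture still shows it wholly inside the tray.

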